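# Release the cam lock and send the relay carriage home

## Task

Push the red pin of the brass cam round until the cam's low point (green mark) faces the nose of the relay carriage, and only then push the carriage by its orange plate all the way forward to its stop. The relay socket must stay seated in the carriage, untouched by the gripper; do not lift it, and leave the loose parts standing around as they are. Finish with the gripper clear of everything.

Things in the scene. Friction and masses are not known exactly. Their poses are not given: they have to be found in the camera images.
- fixture: fixed aluminium base plate, 260 x 120 x 10 mm. Its x axis is the carriage's forward direction (roughly away from the robot), y to the left of that, z up. Origin on the shelf surface, on the centre line, 120 mm ahead of the plate's rear edge, 140 mm behind its front edge. Two dark guide rails (tops 24 mm above the shelf) run along the carriage, 36 mm either side of the centre line
- slide (a joint): travel of the grey carriage (the follower slide) along the fixture's +x, m: 0 = fully back, as at the start; 0.038 = home against its front stop. Stays where it is left; about 2 N to push. The cam's high point blocks its nose after about 3 mm; it gets home only with the cam within about 0.3 rad of its low point, and then clears the cam by 1 mm
- push_face (a point): middle of the rear (robot-side) face of the orange upright push plate at the carriage's rear; moves with the carriage. Plate 60 mm wide, 10 mm thick, 50 mm high, its top 75 mm above the shelf; this point is 55 mm above the shelf. Behind it the base plate (10 mm high) is free for 40 mm
- cam (a joint): angle of the cam, rad: 0 = low point (green mark) towards the carriage's nose, red pin on the far (+x) side of the shaft; positive = anticlockwise seen from above, so at +1.57 the pin is on the fixture's +y side. Starts between 1.7 and 2.7; stops at -0.15, just past the low point, and at 2.9. Stays where it is left; about 0.1 N m to turn (2.5 N at the pin)
- cam_axis (a point): the cam's upright shaft axis (dark screw head 14 mm across) at the cam's upper face, 28 mm above the shelf. The cam is a brass eccentric disc, radius 36 mm, 12 to 28 mm above the shelf, its centre 18 mm from the shaft towards the pin: the edge is 54 mm from the shaft at the high point, 18 mm at the low point
- cam_pin (a point): centre of the top of the red upright round pin fixed on the cam, 16 mm in diameter, 42 mm from the shaft axis, standing from 28 to 72 mm above the shelf; moves with the cam
- relay_center (a point): centre of the loose black relay socket, 40 x 36 x 28 mm, 45 g, which lies in a low white frame (rim 8 mm high, 3 mm play all round) on the carriage, behind the nose; its top is 55 mm above the shelf
- nest (a point): where the relay socket's centre lies when seated in the white frame; moves with the carriage. The carriage is 60 mm wide, its deck 27 mm above the shelf; at its front a steel nose 20 mm long and 30 mm wide, as high as the deck, points at the cam
- spool_hub: loose yellow plastic spool hub, 48 mm across, 36 mm high; origin under its centre. Leave alone
- knob_cap: loose blue aluminium knob cap, 38 mm across, 18 mm high; origin under its centre. Leave alone
- panel_switch: loose chrome panel switch, 32 mm across, 38 mm high; origin under its centre. Leave alone
- spare_relay: second, loose black relay socket, 40 x 36 x 28 mm, standing on the shelf; origin under its centre. Leave alone
- standoff_jar: loose closed jar, 42 mm across, 55 mm high; origin under its centre. Leave alone
Mind the look-alikes: they are no part of the job. Leave any pink look-alike of the part that bears relay_center alone.

How it is judged:
By the outcome, as a careful person would: the job done as asked, in the order asked, and still so for the second after the job is handed in, with the robot touching nothing.
It also fails if it takes over 48 s, if anything falls off the work surface, if the arm or the gripper's body presses on something with over 40 N, if the wrist force passes 120 N, or if a joint passes its speed limit or range.

## Robot

A 6-joint arm with a two-finger parallel gripper is mounted at the origin on the work surface. World frame = base frame: x ahead of the robot, y to its left, z up, the work surface at z = 0. Lengths are in m, angles in rad, forces in N, time in s.
With the tool pointing down it reaches from about 0.35 to 0.875 m from the base axis. Payload 4.2 kg.
Tool frame: the origin (TCP) lies on the centre line of the jaws, within the pads' length; the fingertips stand arm.nose_length ahead of it and the grasp point (between the pads) lies 11 mm behind it (arm.nose_length is the distance from the TCP to the fingertips, in m); z points along the fingers, y is the direction in which the jaws open and shut (so a half turn about z gives the same grasp; the last joint's range is limited). The gripper opens to 85 mm and grips with 20 to 120 N. Pads are 22 mm wide; open, the fingers measure 114 mm over their backs; the gripper's body (76 mm by 85 mm) begins 54 mm behind the grasp point. The pads swing forward as they close: fully open they stand 13 mm farther back than shut.
Start: joints at [-0.904, 0.385, 0.008, 0, -1.194, -0.259], TCP at [0.248, -0.574, 0.239] pointing down, gripper open.
Joint ranges: [-3.14, 3.14], [-1.21, 2.06], [-1.07, 1.41], [-3.16, 2.05], [-2.99, -0.16], [-3.1, 3.1]. Speed limits (rad/s): [2.79, 2.79, 3.14, 3.14, 3.14, 3.14].

## Interface

Orientations are given as a 3x3 rotation matrix whose columns are the frame's x, y, z axes.
In Python, from cell import arm gives the robot as it stands.
- The arm moves only by the shell command python3 -m crank 'ROWS'. ROWS is JSON, a list of rows, each an object with "claw": the finger opening in cm, from 0 to 8.54; "xyz": the shift along the tool's x, y, z in cm, a list of three; "twist": the turn about the tool's z in rad. A call has 1 to 12 rows; each row shifts and turns the pose as measured when the row begins, along the tool's axes as they then stand; what a row does not reach is not made up. A row lasts 1/10 s, in which the tool goes at most 50 mm and 8.59 degrees, less where a joint would pass 70% of its speed; a pose out of reach is approached as far as the arm can. A call with a gripper value outside its range is refused whole. The fingers move at their own pace and stop on an object; the grip force is fixed at half the most. Time passes only in rows, so rows that do not move let the fingers close. It gives the time, the measured TCP pose, the force and the opening at its end, in the units of the state.
- arm.get_obs(): the state, without advancing time (a new reading comes with each control period).
- arm.read_camera(name): name is "side" or "top" or "wrist"; returns the picture (384x512x3 uint8, red, green, blue); there is no depth.
- arm.get_calibration(name): a dict with "camera_matrix" (3x3 intrinsics, pixels), "world_from_camera" (4x4, takes a point from camera to world coordinates). Camera axes: x right, y up, looking along -z (the intrinsics and any distortion apply to the point x, -y, -z); pixel columns grow to the right and rows downward; lengths in m; the calibration is good to about 2 mm. A picture is of the moment at which its call begins: read the wrist's pose just before it. get_calibration takes no time and is no camera call; for the wrist camera it gives the pose at the moment of the call.
- arm.sign_off(): hands the job in, once; it reports no verdict.
The state is a dict: "t": time; "q": joint angles; "qd": joint speeds; "effort": joint torques, N m; "ee_pos": TCP position; "tcp_rot": TCP orientation; "ft_force": force on the tool from outside, world axes, zero at the start; "ft_torque": the same for the moment, N m; "opening": finger opening in m.
Only numpy, scipy, OpenCV 4.12 (cv2) and the standard library are available. Lean on these libraries where they do the work, as an engineer would, in place of code of your own. Each camera call takes 0.05 s, during which the arm holds its last target.

## Working session

There is one attempt and no reset: what is moved stays moved. The work goes in short steps, Python scripts to look and compute and a shell command to move; the robot and the scene stay as the last step left them, time stands still between calls to the robot, and variables do not carry over. Pictures are saved under pics/ and viewed, and the job is handed in when it is done.

```bash
ls; mkdir -p pics
python3 - <<'E'
from cell import arm
import cv2,numpy as np
print(arm.get_obs(), arm.nose_length)
for n in("top","side","wrist"):
    c=arm.get_calibration(n); print(n,{k:np.round(v,4).tolist() if not isinstance(v,str) else v for k,v in c.items()})
    cv2.imwrite(f"pics/{n}0.png",arm.read_camera(n)[:,:,::-1])
E
```

```text
pics
{'t': 0.0, 'q': array([-9.04444115e-01,  3.85563556e-01,  6.62221982e-03, -4.75017874e-04,
       -1.19398678e+00, -2.58634059e-01]), 'qd': array([ 3.42177293e-04,  8.94148249e-04,  3.33731706e-05,  4.59185602e-04,
        1.01129800e-03, -1.24382226e-03]), 'effort': array([ 9.89350929e-05, -3.92294669e+01,  1.88401634e+01,  4.18608695e+00,
       -4.65695135e-03, -9.37217322e-06]), 'ee_pos': array([ 0.24763234, -0.5732378 ,  0.23821948]), 'tcp_rot': array([[-9.18097420e-01, -3.96353611e-01, -9.70473417e-04],
       [-3.96354782e-01,  9.18095360e-01,  1.94874520e-03],
       [ 1.18594943e-04,  2.17378972e-03, -9.99997630e-01]]), 'ft_force': array([-0.67258442, -0.41761319,  0.2366674 ]), 'ft_torque': array([-0.06314711,  0.00413387, -0.00855168]), 'opening': 0.08541317485557313} 0.008
top {'camera_matrix': [[357.0056, 0.0, 254.3996], [0.0, 357.0056, 190.5671], [0.0, 0.0, 1.0]], 'world_from_camera': [[-0.0083, 0.9941, -0.1084, 0.4929], [-0.9999, -0.0096, -0.0114, 0.0389], [-0.0124, 0.1083, 0.994, 0.8533], [0.0, 0.0, 0.0, 1.0]]}
side {'camera_matrix': [[352.7575, 0.0, 255.1533], [0.0, 352.7575, 191.553], [0.0, 0.0, 1.0]], 'world_from_camera': [[0.6993, 0.4065, -0.588, 0.181], [-0.7148, 0.4052, -0.57, -0.319], [0.0066, 0.8189, 0.5739, 0.4885], [0.0, 0.0, 0.0, 1.0]]}
wrist {'camera_matrix': [[273.5429, 0.0, 258.8405], [0.0, 273.5429, 189.2761], [0.0, 0.0, 1.0]], 'world_from_camera': [[-0.3961, -0.8804, -0.2607, 0.1815], [0.9182, -0.3794, -0.1137, -0.6028], [0.0012, -0.2844, 0.9587, 0.3728], [0.0, 0.0, 0.0, 1.0]]}
```

View pics/top0.png

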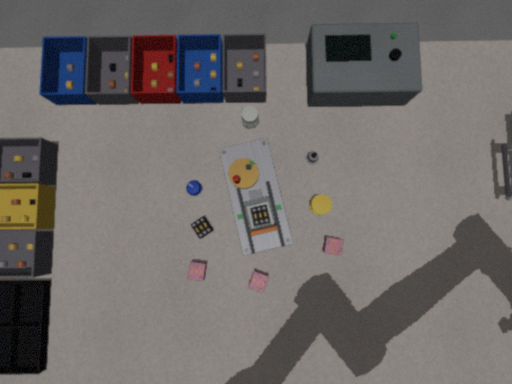

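View pics/side0.png

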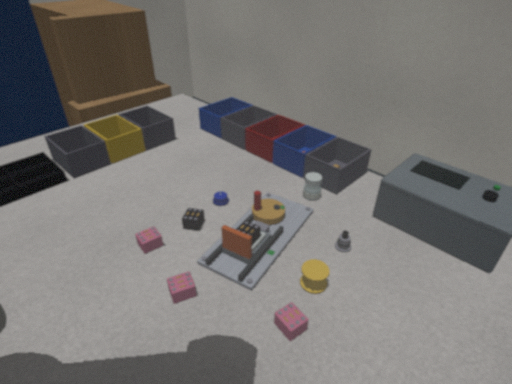

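Top view: the fixture is at about (256,197), with the red pin at (236,179), brass cam at (244,173), orange plate at (264,231) and the seated relay at (261,214). Look-alikes for the seated relay are the spare black relay (202,227) and the pink blocks (197,270), (259,281) and (334,245). The red bin (155,70) could be confused with the pin by colour. I choose the parts that are on the plate.

```bash
cat > h.py <<'E'
from cell import arm
import cv2,numpy as np
def ray(n,u,v,cal=None):
    c=cal or arm.get_calibration(n);K=c["camera_matrix"];T=c["world_from_camera"]
    d=np.array([(u-K[0,2])/K[0,0],-(v-K[1,2])/K[1,1],-1.]);return T[:3,3],T[:3,:3]@d
def plane(n,u,v,z,cal=None):
    o,d=ray(n,u,v,cal);return o+d*(z-o[2])/d[2]
def proj(n,p,cal=None):
    c=cal or arm.get_calibration(n);K=c["camera_matrix"];T=c["world_from_camera"]
    q=T[:3,:3].T@(np.asarray(p)-T[:3,3]);return np.array([K[0,2]+K[0,0]*q[0]/-q[2],K[1,2]-K[1,1]*q[1]/-q[2]])
E
python3 - <<'E'
import cv2
t=cv2.imread('pics/top0.png');s=cv2.imread('pics/side0.png')
cv2.imwrite('pics/topc.png',cv2.resize(t[130:260,180:340],None,fx=4.6,fy=4.6,interpolation=cv2.INTER_CUBIC))
cv2.imwrite('pics/sidec.png',cv2.resize(s[170:300,180:340],None,fx=4.6,fy=4.6,interpolation=cv2.INTER_CUBIC))
E
```

```text
(no output)
```

View pics/topc.png

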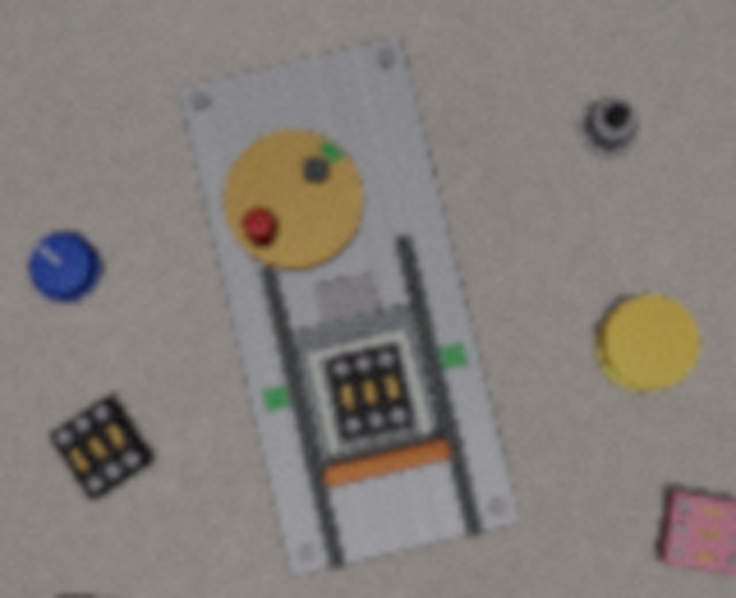

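View pics/sidec.png

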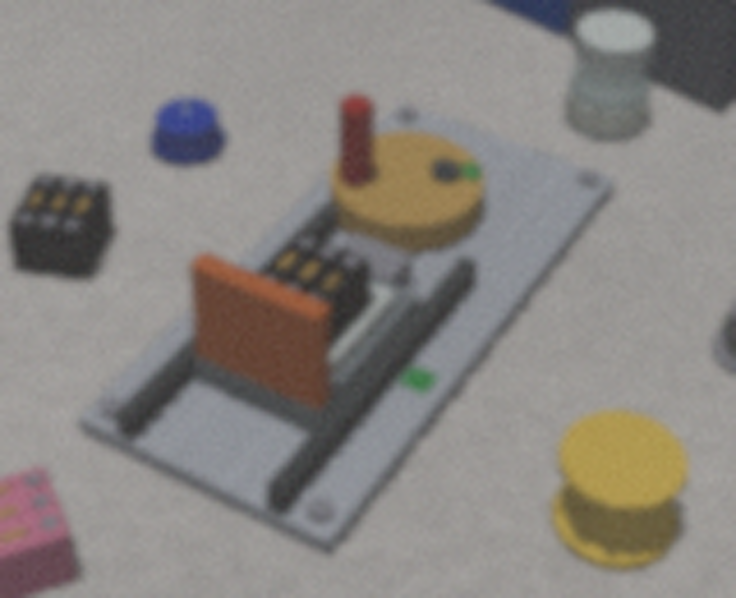

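```bash
cat > m.py <<'E'
from h import *
P=lambda u,v,z,n='top',o=(180,130):plane(n,o[0]+(u+.5)/4.6-.5,o[1]+(v+.5)/4.6-.5,z)
TL,TR,BR,BL=[P(*c,.01) for c in((188,88),(404,42),(517,520),(295,575))]
f=(TL+TR)/2-(BL+BR)/2; print('len',np.linalg.norm(f),'wid',np.linalg.norm(TL-TR),np.linalg.norm(BL-BR))
yaw=np.arctan2(f[1],f[0]); ex=np.array([np.cos(yaw),np.sin(yaw)]); ey=np.array([-ex[1],ex[0]])
c=(TL+TR+BR+BL)/4; O=c[:2]-ex*.01
print('yaw',yaw,'O',O)
F=lambda p:np.round([(p[:2]-O)@ex,(p[:2]-O)@ey],4)
sh=P(316,170,.028+.003);print('shaft',sh,F(sh))
t=arm.read_camera('top');hsv=cv2.cvtColor(t,cv2.COLOR_RGB2HSV)
def pr(n,z,lo,hi,box):
    I=cv2.cvtColor(arm.read_camera(n),cv2.COLOR_RGB2HSV);m=cv2.inRange(I,lo,hi);b=np.zeros_like(m);b[box[1]:box[3],box[0]:box[2]]=255
    return m&b
m=pr('top',.07,(0,150,60),(8,255,255),(215,160,250,195))|pr('top',.07,(172,150,60),(180,255,255),(215,160,250,195))
ys,xs=np.nonzero(m);print('pin px',xs.mean(),ys.mean(),len(xs)); 
p=plane('top',xs.mean(),ys.mean(),.065);print('pin',p,F(p))
d=F(p)-F(sh);print('r',np.hypot(*d),'ang',np.arctan2(d[1],d[0]))
for n,q in(('orange L',P(325,483,.075)),('R',P(450,457,.075))):print(n,q,F(q))
# two view pin top, side
a=P(355,98,.072,'side',(180,170));print('pin side',a,F(a))
a=P(446,170,.031,'side',(180,170));print('shaft side',a,F(a))
for q in((195,258),(327,308)):
  a=P(*q,.075,'side',(180,170));print('or side',a,F(a))
for q in((82,425),(330,550),(612,185)):
  a=P(*q,.01,'side',(180,170));print('pl side',a,F(a))
E
python3 m.py
```

```text
len 0.25633447023393807 wid 0.11579275088592733 0.11605240837453075
yaw 0.21448342490615585 O [0.56367828 0.04340041]
shaft [0.6390435  0.06212865 0.031     ] [0.0776 0.0023]
pin px 235.94594594594594 178.8108108108108 37
pin [0.60560788 0.08892437 0.065     ] [0.0507 0.0356]
r 0.042807709586007985 ang 2.250280028057807
orange L [0.48193645 0.05761687 0.075     ] [-0.0768  0.0313]
R [ 0.49360877 -0.00134263  0.075     ] [-0.078  -0.0288]
pin side [0.61173299 0.09380848 0.072     ] [0.0577 0.039 ]
shaft side [0.6420902  0.06397709 0.031     ] [0.081  0.0034]
or side [0.48644121 0.05911849 0.075     ] [-0.0721  0.0318]
or side [0.50235561 0.00230923 0.075     ] [-0.0687 -0.0271]
pl side [0.43525005 0.07359116 0.01      ] [-0.1191  0.0568]
pl side [ 0.46069484 -0.04079707  0.01      ] [-0.1185 -0.0603]
pl side [0.71055832 0.01728707 0.01      ] [ 0.138  -0.0568]
```

```bash
python3 -m crank '[{"claw":3.2,"xyz":[-3.5,2.9,0],"twist":0},{"claw":3.2,"xyz":[-3.5,2.9,0],"twist":0},{"claw":3.2,"xyz":[-3.5,2.9,0],"twist":0},{"claw":3.2,"xyz":[-3.5,2.9,0],"twist":0},{"claw":3.2,"xyz":[-3.5,2.9,0],"twist":0},{"claw":3.2,"xyz":[-3.5,2.9,0],"twist":0},{"claw":3.2,"xyz":[-3.5,2.9,0],"twist":0},{"claw":3.2,"xyz":[-3.5,2.9,0],"twist":0},{"claw":3.2,"xyz":[-3.5,2.9,0],"twist":0},{"claw":3.2,"xyz":[-3.5,2.9,0],"twist":0},{"claw":3.2,"xyz":[-3.5,2.9,0],"twist":0},{"claw":3.2,"xyz":[-3.5,2.9,0],"twist":0}]'
python3 - <<'E'
from h import *
o=arm.get_obs();print(o['q'],o['ee_pos'])
cv2.imwrite("pics/w1.png",arm.read_camera("wrist")[:,:,::-1])
E
```

```text
t: 1.5
ee_pos: [0.5031, -0.0748, 0.239]
tcp_rot: [[-0.922, -0.387, 0.003], [-0.387, 0.922, 0.0], [-0.003, -0.001, -1.0]]
ft_force: [1.2, -0.5, 0.4]
opening: 0.032
[ 1.72383143e-01  1.84857208e-01 -2.75124168e-01  5.37636825e-04
 -1.10742544e+00 -1.34584721e+00] [ 0.50308929 -0.07475199  0.23900393]
```

View pics/w1.png

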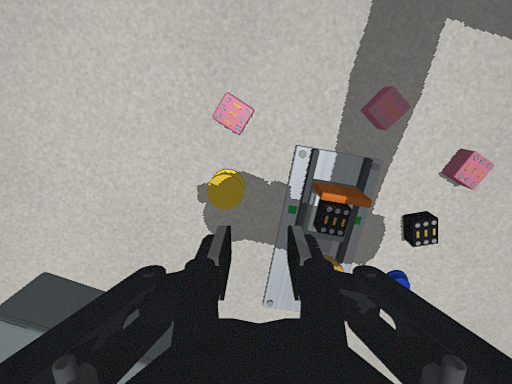

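Wrist view: the fixture lies ahead at about (330,220), and the gripper hides the cam. I'll move over the pin and turn the jaws so they open along the pin's path.

```bash
python3 -m crank '[{"claw":3.2,"xyz":[-4,2.8,0],"twist":0},{"claw":3.2,"xyz":[-4,2.8,0],"twist":0},{"claw":3.2,"xyz":[-4,2.8,0],"twist":0},{"claw":3.2,"xyz":[-4,2.8,0],"twist":0},{"claw":3.2,"xyz":[0,0,0],"twist":-0.147},{"claw":3.2,"xyz":[0,0,0],"twist":-0.147},{"claw":3.2,"xyz":[0,0,0],"twist":-0.147},{"claw":3.2,"xyz":[0,0,0],"twist":-0.147},{"claw":3.2,"xyz":[0,0,0],"twist":-0.147},{"claw":3.2,"xyz":[0,0,0],"twist":-0.147},{"claw":3.2,"xyz":[0,0,0],"twist":-0.147},{"claw":3.2,"xyz":[0,0,0],"twist":-0.147}]'
python3 -m crank '[{"claw":3.2,"xyz":[0,0,0],"twist":-0.147},{"claw":3.2,"xyz":[0,0,0],"twist":-0.147},{"claw":3.2,"xyz":[0,0,0],"twist":-0.147},{"claw":3.2,"xyz":[0,0,0],"twist":-0.147},{"claw":3.2,"xyz":[0,0,0],"twist":-0.147},{"claw":3.2,"xyz":[0,0,0],"twist":-0.147},{"claw":3.2,"xyz":[0,0,0],"twist":-0.147}]'
python3 - <<'E'
from h import *
o=arm.get_obs();print(o['q'],o['ee_pos'],np.arctan2(o['tcp_rot'][1,1],o['tcp_rot'][0,1]))
cv2.imwrite("pics/w2.png",arm.read_camera("wrist")[:,:,::-1])
E
```

```text
t: 2.75
ee_pos: [0.6101, 0.1016, 0.2371]
tcp_rot: [[0.034, -0.999, 0.004], [-0.999, -0.034, 0.001], [-0.0, -0.004, -1.0]]
ft_force: [-1.1, 0.7, -0.5]
opening: 0.0322
t: 3.45
ee_pos: [0.6096, 0.101, 0.2362]
tcp_rot: [[0.884, -0.468, 0.002], [-0.468, -0.884, 0.0], [0.002, -0.001, -1.0]]
ft_force: [0.4, 0.5, 0.1]
opening: 0.032
[ 4.26046687e-01  3.73611346e-01 -1.73731509e-02  5.37884012e-04
 -1.17766285e+00  6.57340321e-01] [0.60955176 0.10099647 0.23616327] -2.057998931548707
```

View pics/w2.png

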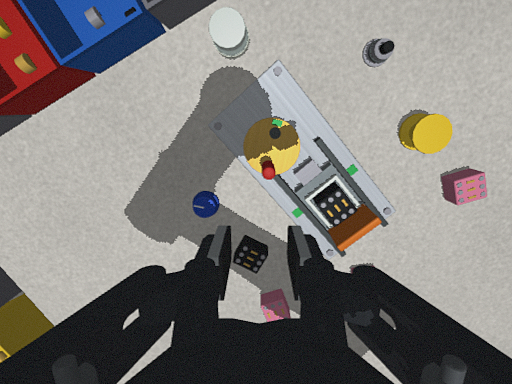

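Wrist view: pin top at about (269,173), shaft at (275,133), green mark at (278,122), plate corners at (279,61), (395,211) and (333,255), and orange plate at (355,230). I'll measure from an enlarged crop.

Run:
```python
from h import *
w=cv2.imread('pics/w2.png')
cv2.imwrite('pics/w2c.png',cv2.resize(w[50:200,200:400],None,fx=4,fy=4,interpolation=cv2.INTER_CUBIC))
cv2.imwrite('pics/w2d.png',cv2.resize(w[150:300,270:470],None,fx=4,fy=4,interpolation=cv2.INTER_CUBIC))
```

```text
(no output)
```

View pics/w2c.png

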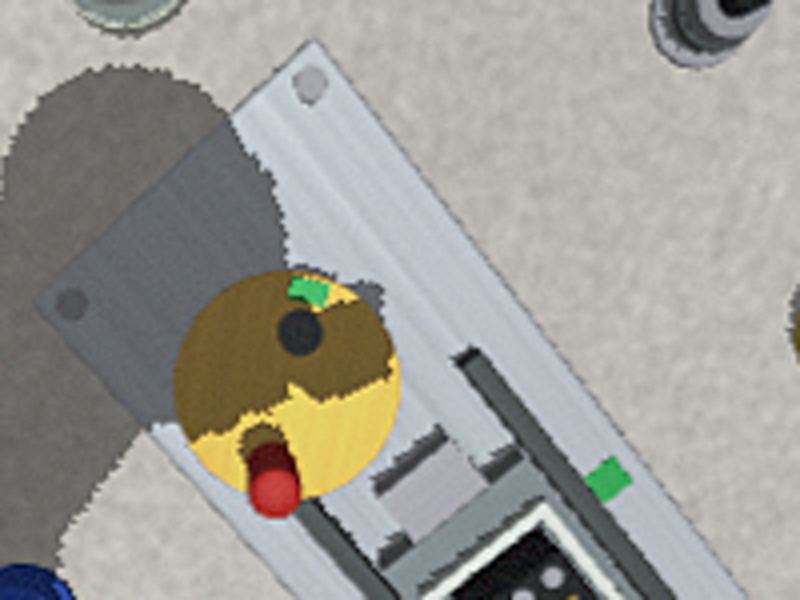

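View pics/w2d.png

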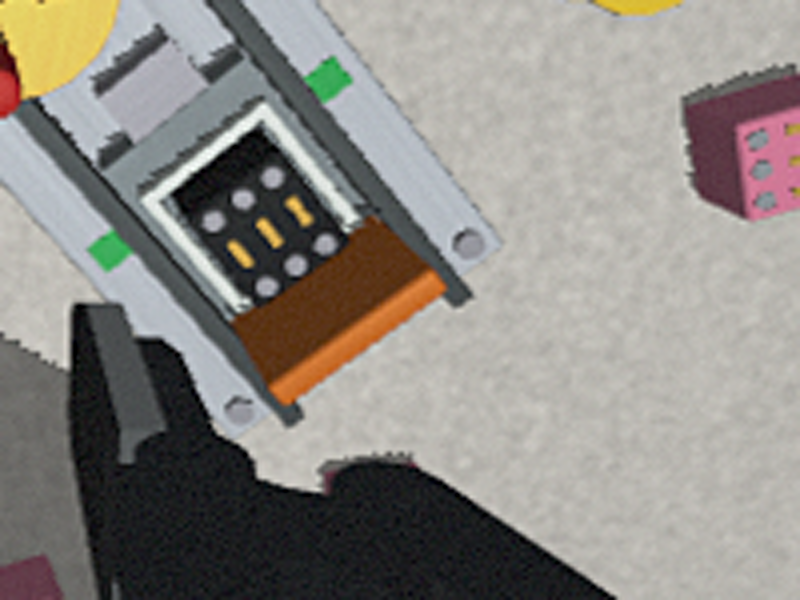

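Run:
```python
from h import *
A=lambda u,v,z,o=(200,50):plane('wrist',o[0]+(u+.5)/4-.5,o[1]+(v+.5)/4-.5,z)[:2]
B=lambda u,v,z:A(u,v,z,(270,150))
TR=A(313,40,.01);TL=A(35,302,.01);BR=B(502,240,.01);BL=B(228,437,.01)
f=(TL+TR)/2-(BL+BR)/2;yaw=np.arctan2(f[1],f[0]);ex=np.array([np.cos(yaw),np.sin(yaw)]);ey=np.array([-ex[1],ex[0]])
print(np.linalg.norm(f),np.linalg.norm(TL-TR),np.linalg.norm(BL-BR),'yaw',yaw)
O=(TL+TR+BR+BL)/4-ex*.01;print('O',O)
F=lambda p:np.round([(p-O)@ex,(p-O)@ey],4)
sh=A(300,332,.031);pin=A(275,493,.072);print('shaft',sh,F(sh),'pin',pin,F(pin))
d=F(pin)-F(sh);print(np.hypot(*d),np.arctan2(d[1],d[0]))
c=A(287,385,.028);d=F(c)-F(sh);print('disc c',F(c),np.hypot(*d),np.arctan2(d[1],d[0]))
for q in((282,405),(447,288)):print('orange rear top',B(*q,.075),F(B(*q,.075)))
o=arm.get_obs();R=o['tcp_rot'];print(o['ee_pos'],R[:2,:2])
```

```text
0.25543063741546845 0.11685658407778798 0.11965827316563854 yaw 0.22896424306216734
O [0.56547919 0.04571338]
shaft [0.6399217  0.06286356] [ 0.0764 -0.0002] pin [0.6077271  0.08944791] [0.0511 0.033 ]
0.041741226623088115 2.2219637923407607
disc c [0.0663 0.0133] 0.01686001186239203 2.2131111965241885
orange rear top [0.48236523 0.05658041] [-0.0785  0.0294]
orange rear top [ 0.49522024 -0.00092764] [-0.079  -0.0295]
[0.60953932 0.10094936 0.23614775] [[ 0.8854098  -0.4648064 ]
 [-0.46480814 -0.88541134]]
```

```bash
python3 -m crank '[{"claw":3.2,"xyz":[0.4,1.1,0],"twist":0},{"claw":3.2,"xyz":[0,0,0],"twist":0.1},{"claw":3.2,"xyz":[0,0,0],"twist":0.1},{"claw":3.2,"xyz":[0,0,3.5],"twist":0},{"claw":3.2,"xyz":[0,0,3.5],"twist":0},{"claw":3.2,"xyz":[0,0,3.5],"twist":0},{"claw":3.2,"xyz":[0,0,1],"twist":0},{"claw":3.2,"xyz":[0,0,0],"twist":0}]'
python3 - <<'E'
from h import *
o=arm.get_obs();R=o['tcp_rot'];print(o['ee_pos'],np.arctan2(R[1,1],R[0,1]),o['opening'])
d=np.array([.608,.0895,0])-o['ee_pos'];print('pin in tool',R.T@d*100)
cv2.imwrite("pics/w3.png",arm.read_camera("wrist")[:,:,::-1])
s=arm.read_camera("side")[:,:,::-1]
cv2.imwrite("pics/s3.png",cv2.resize(s[150:300,180:340],None,fx=4,fy=4))
E
```

```text
t: 4.3
ee_pos: [0.6092, 0.0837, 0.1207]
tcp_rot: [[0.755, -0.656, 0.007], [-0.656, -0.755, 0.001], [0.005, -0.006, -1.0]]
ft_force: [0.3, -0.6, 0.3]
opening: 0.0321
[0.60919422 0.08373974 0.12074165] -2.2863647413819574 0.03208875180887471
pin in tool [-0.52728536 -0.28736838 12.07356286]
```

View pics/w3.png

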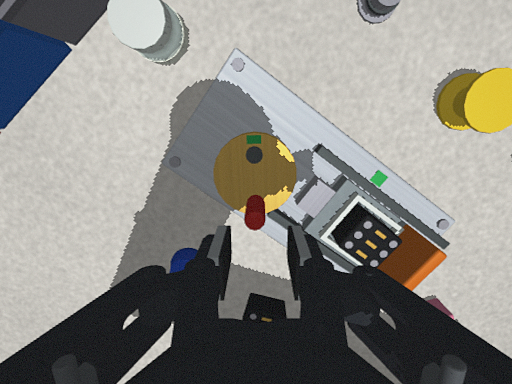

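View pics/s3.png

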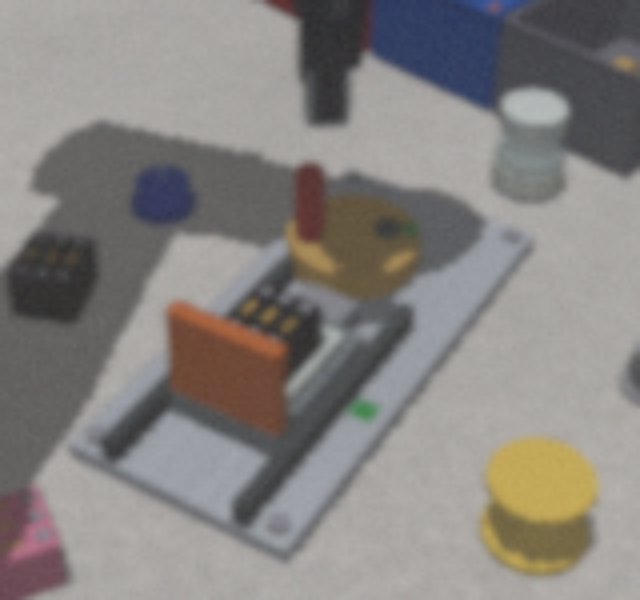

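Wrist view: pin top at (255,223), laterally between the fingertips at (225,235) and (293,235). The side view shows the fingers above the pin. I'll re-measure the pin from here.

Run:
```python
from h import *
w=cv2.imread('pics/w3.png')
cv2.imwrite('pics/w3c.png',cv2.resize(w[130:250,190:350],None,fx=4,fy=4,interpolation=cv2.INTER_CUBIC))
o=arm.get_obs();R=o['tcp_rot']
p=plane('wrist',255,221,.072);print(p,R.T@(p-o['ee_pos'])*100)
```

```text
[0.60769968 0.09018606 0.072     ] [-0.60672074 -0.23969645  5.05411157]
```

View pics/w3c.png

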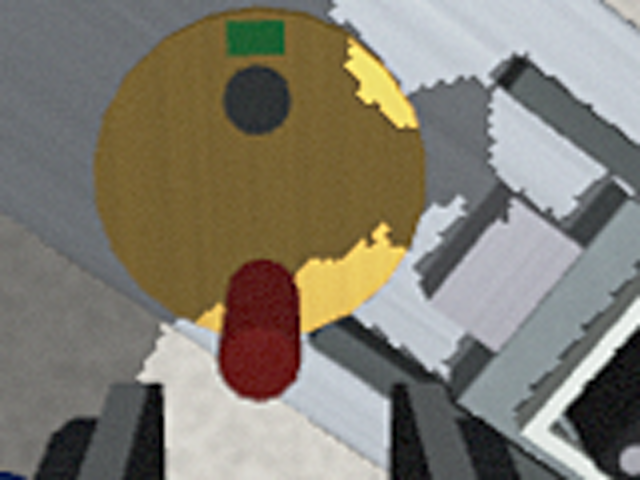

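```bash
python3 -m crank '[{"claw":3.2,"xyz":[-0.5,-0.3,0],"twist":0},{"claw":3.2,"xyz":[0,0,2],"twist":0},{"claw":3.2,"xyz":[0,0,2],"twist":0},{"claw":3.2,"xyz":[0,0,2],"twist":0},{"claw":3.2,"xyz":[0,0,1.4],"twist":0},{"claw":3.2,"xyz":[0,0,0],"twist":0}]'
python3 - <<'E'
from h import *
o=arm.get_obs();R=o['tcp_rot'];print(o['ee_pos'],np.arctan2(R[1,1],R[0,1]),o['opening'])
d=np.array([.608,.0895,0])-o['ee_pos'];print('pin in tool',R.T@d*100)
w=arm.read_camera("wrist")[:,:,::-1];s=arm.read_camera("side")[:,:,::-1]
cv2.imwrite("pics/s4.png",np.hstack([w[:, 128:384],cv2.resize(s[150:300,190:297],None,fx=2.56,fy=2.56)]))
E
```

```text
t: 5.0
ee_pos: [0.6163, 0.0939, 0.0588]
tcp_rot: [[0.755, -0.655, 0.031], [-0.655, -0.755, 0.009], [0.018, -0.027, -0.999]]
ft_force: [-0.6, -0.6, -0.9]
opening: 0.0321
[0.61625996 0.09387684 0.05880526] -2.2848154204681217 0.032103759974491844
pin in tool [-0.44301828  1.03088976  5.84768565]
```

View pics/s4.png

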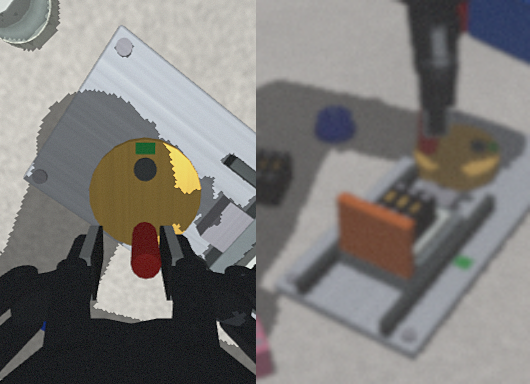

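The pin is inside the cage at about (145,255), close to the carriage-side finger, and that is the finger that will push. I'll go slightly lower and centre radially.

```bash
cat > st.py <<'E'
from h import *
S=np.array([.640,.0628]);YAW=.222
o=arm.get_obs();R=o['tcp_rot'];p=o['ee_pos'];d=p[:2]-S
a=np.arctan2(d[1],d[0])-YAW;y=np.arctan2(R[1,1],R[0,1])
print('t',o['t'],'tcp',p.round(4),'r',np.hypot(*d).round(4),'tcp ang',a.round(3),'yaw y',y.round(3),'face ang',((y-np.pi/2-YAW+np.pi/2*0)%(2*np.pi)).round(3),'z',R[:,2].round(3),'F',o['ft_force'].round(1))
def tgt(ang,r=.042,z=.047):
    t=np.array([S[0]+r*np.cos(ang+YAW),S[1]+r*np.sin(ang+YAW),z]);return (R.T@(t-p)*100).round(2)
for g in (a,a-.1,a-.2,a-.4,a-.6):print('to ang',round(g,3),tgt(g))
E
python3 -m crank '[{"claw":3.2,"xyz":[-0.2,0,0.5],"twist":0},{"claw":3.2,"xyz":[-0.2,0,0.5],"twist":0},{"claw":3.2,"xyz":[0,0,0],"twist":0}]'
python3 st.py
```

```text
t: 5.4
ee_pos: [0.6149, 0.0967, 0.0523]
tcp_rot: [[0.755, -0.654, 0.036], [-0.655, -0.756, 0.01], [0.021, -0.031, -0.999]]
ft_force: [-0.8, -0.5, -0.9]
opening: 0.032
t 5.4 tcp [0.6149 0.0967 0.0523] r 0.0422 tcp ang 1.987 yaw y -2.284 face ang 2.206 z [ 0.036  0.01  -0.999] F [-0.8 -0.5 -0.9]
to ang 1.987 [0.01 0.02 0.53]
to ang 1.887 [ 0.12 -0.38  0.54]
to ang 1.787 [ 0.28 -0.77  0.56]
to ang 1.587 [ 0.69 -1.5   0.59]
to ang 1.387 [ 1.24 -2.13  0.62]
```

```bash
python3 -m crank '[{"claw":3.2,"xyz":[0.12,-0.4,0.1],"twist":0.1},{"claw":3.2,"xyz":[0.12,-0.4,0.1],"twist":0.1},{"claw":3.2,"xyz":[0.12,-0.4,0.1],"twist":0.1},{"claw":3.2,"xyz":[0.12,-0.4,0.1],"twist":0.1},{"claw":3.2,"xyz":[0,0,0],"twist":0}]'
python3 st.py
python3 - <<'E'
from h import *
w=arm.read_camera("wrist")[:,:,::-1];cv2.imwrite("pics/w5.png",w)
E
```

```text
t: 5.9
ee_pos: [0.629, 0.1029, 0.0504]
tcp_rot: [[0.427, -0.903, 0.033], [-0.904, -0.427, 0.008], [0.007, -0.033, -0.999]]
ft_force: [-0.5, -0.6, -0.3]
opening: 0.032
t 5.9 tcp [0.629  0.1029 0.0504] r 0.0416 tcp ang 1.618 yaw y -2.7 face ang 1.791 z [ 0.033  0.008 -0.999] F [-0.5 -0.6 -0.3]
to ang 1.618 [-0.04  0.    0.34]
to ang 1.518 [ 0.05 -0.4   0.36]
to ang 1.418 [ 0.18 -0.8   0.37]
to ang 1.218 [ 0.56 -1.55  0.4 ]
to ang 1.018 [ 1.09 -2.2   0.42]
```

View pics/w5.png

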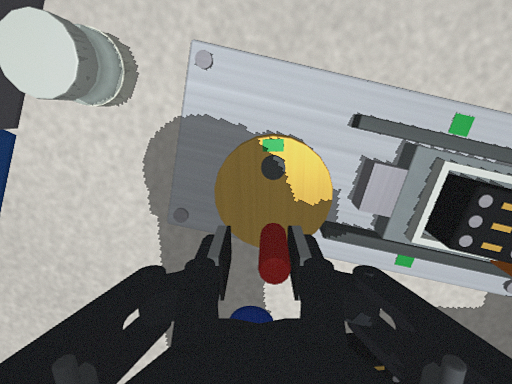

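The cam is turning: the pin at (273,255) sits on the pushing finger. Continuing.

```bash
python3 -m crank '[{"claw":3.2,"xyz":[0.1,-0.4,0.05],"twist":0.1},{"claw":3.2,"xyz":[0.1,-0.4,0.05],"twist":0.1},{"claw":3.2,"xyz":[0.1,-0.4,0.05],"twist":0.1},{"claw":3.2,"xyz":[0.1,-0.4,0.05],"twist":0.1},{"claw":3.2,"xyz":[0.1,-0.4,0.05],"twist":0.1},{"claw":3.2,"xyz":[0.1,-0.4,0.05],"twist":0.1},{"claw":3.2,"xyz":[0.1,-0.4,0],"twist":0.1},{"claw":3.2,"xyz":[0,0,0],"twist":0}]'
python3 st.py
python3 - <<'E'
from h import *
w=arm.read_camera("wrist")[:,:,::-1];cv2.imwrite("pics/w6.png",w)
print(plane('top',250,125,.0))
E
```

```text
t: 6.75
ee_pos: [0.6532, 0.1006, 0.0497]
tcp_rot: [[-0.263, -0.964, 0.027], [-0.965, 0.263, 0.008], [-0.015, -0.024, -1.0]]
ft_force: [0.4, 0.5, 0.1]
opening: 0.0322
t 6.75 tcp [0.6532 0.1006 0.0497] r 0.0401 tcp ang 1.013 yaw y 2.875 face ang 1.082 z [ 0.027  0.008 -1.   ] F [0.4 0.5 0.1]
to ang 1.013 [-0.19 -0.01  0.27]
to ang 0.913 [-0.14 -0.42  0.28]
to ang 0.813 [-0.04 -0.83  0.29]
to ang 0.613 [ 0.26 -1.62  0.3 ]
to ang 0.413 [ 0.71 -2.32  0.31]
[0.74787304 0.05817234 0.        ]
```

View pics/w6.png

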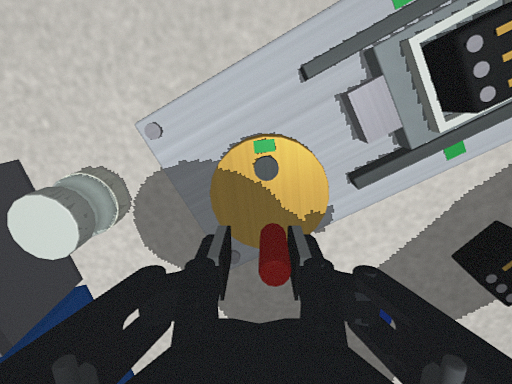

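Progress is good: the green mark at (264,146) keeps turning with the pin, and the jar at (45,225) stays outside the arc. Continuing.

```bash
python3 -m crank '[{"claw":3.2,"xyz":[-0.1,-0.43,0],"twist":0.1},{"claw":3.2,"xyz":[0,-0.43,0],"twist":0.1},{"claw":3.2,"xyz":[0.05,-0.43,0],"twist":0.1},{"claw":3.2,"xyz":[0.05,-0.43,0],"twist":0.1},{"claw":3.2,"xyz":[0.05,-0.43,0],"twist":0.1},{"claw":3.2,"xyz":[0.05,-0.43,0],"twist":0.1},{"claw":3.2,"xyz":[0,0,0],"twist":0}]'
python3 st.py
python3 - <<'E'
from h import *
w=arm.read_camera("wrist")[:,:,::-1];cv2.imwrite("pics/w7.png",w)
E
```

```text
t: 7.5
ee_pos: [0.6704, 0.0895, 0.0495]
tcp_rot: [[-0.76, -0.649, 0.02], [-0.649, 0.76, 0.009], [-0.022, -0.006, -1.0]]
ft_force: [0.0, 0.1, 0.8]
opening: 0.0319
t 7.5 tcp [0.6704 0.0895 0.0495] r 0.0404 tcp ang 0.499 yaw y 2.278 face ang 0.485 z [ 0.02   0.009 -1.   ] F [0.  0.1 0.8]
to ang 0.499 [-0.15  0.    0.25]
to ang 0.399 [-0.14 -0.42  0.25]
to ang 0.299 [-0.08 -0.83  0.26]
to ang 0.099 [ 0.15 -1.64  0.26]
to ang -0.101 [ 0.55 -2.38  0.25]
```

View pics/w7.png

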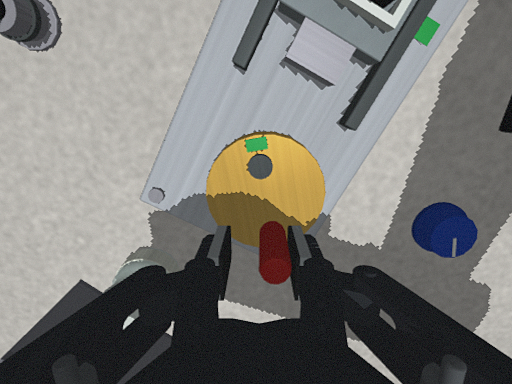

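```bash
python3 -m crank '[{"claw":3.2,"xyz":[-0.1,-0.43,0],"twist":0.1},{"claw":3.2,"xyz":[0,-0.43,0],"twist":0.1},{"claw":3.2,"xyz":[0,-0.43,0],"twist":0.1},{"claw":3.2,"xyz":[0,-0.43,0],"twist":0.1},{"claw":3.2,"xyz":[0,-0.43,0],"twist":0.08},{"claw":3.2,"xyz":[0,0,0],"twist":0}]'
python3 st.py
python3 - <<'E'
from h import *
w=arm.read_camera("wrist")[:,:,::-1];cv2.imwrite("pics/w8.png",w)
s=arm.read_camera("side")[:,:,::-1]
cv2.imwrite("pics/s8.png",cv2.resize(s[150:300,190:350],None,fx=4,fy=4))
E
```

```text
t: 8.15
ee_pos: [0.6791, 0.0746, 0.0494]
tcp_rot: [[-0.972, -0.233, 0.018], [-0.233, 0.972, 0.012], [-0.02, 0.007, -1.0]]
ft_force: [-0.1, -0.2, 0.1]
opening: 0.032
t 8.15 tcp [0.6791 0.0746 0.0494] r 0.0408 tcp ang 0.07 yaw y 1.806 face ang 0.013 z [ 0.018  0.012 -1.   ] F [-0.1 -0.2  0.1]
to ang 0.07 [-0.11  0.    0.25]
to ang -0.03 [-0.11 -0.41  0.24]
to ang -0.13 [-0.08 -0.83  0.24]
to ang -0.33 [ 0.13 -1.65  0.23]
to ang -0.53 [ 0.49 -2.4   0.22]
```

View pics/w8.png

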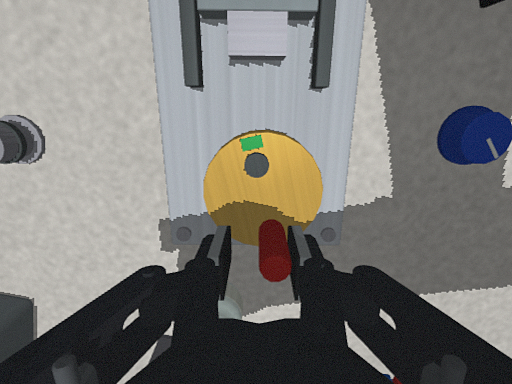

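View pics/s8.png

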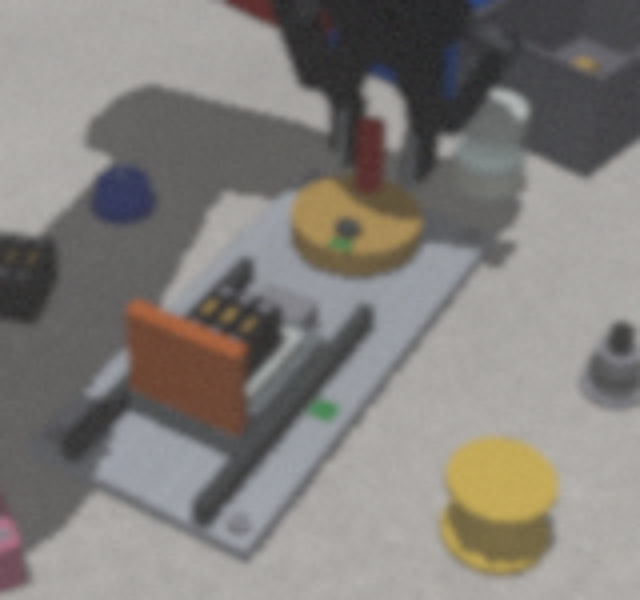

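```bash
python3 -m crank '[{"claw":3.2,"xyz":[-0.05,-0.4,0],"twist":0},{"claw":3.2,"xyz":[0,-0.4,0],"twist":0},{"claw":3.2,"xyz":[0,0,0],"twist":0}]'
python3 st.py
python3 - <<'E'
from h import *
w=arm.read_camera("wrist")[:,:,::-1];cv2.imwrite("pics/w9.png",cv2.resize(w[100:300,130:390],None,fx=3,fy=3,interpolation=cv2.INTER_CUBIC))
print(plane('side',311.7,197.5,0))
E
```

```text
t: 8.55
ee_pos: [0.6828, 0.0686, 0.0496]
tcp_rot: [[-0.971, -0.239, 0.022], [-0.239, 0.971, 0.014], [-0.024, 0.008, -1.0]]
ft_force: [-0.1, 0.1, -0.5]
opening: 0.0322
t 8.55 tcp [0.6828 0.0686 0.0496] r 0.0432 tcp ang -0.087 yaw y 1.813 face ang 0.02 z [ 0.022  0.014 -1.   ] F [-0.1  0.1 -0.5]
to ang -0.087 [0.13 0.01 0.26]
to ang -0.187 [ 0.19 -0.4   0.26]
to ang -0.287 [ 0.3  -0.81  0.25]
to ang -0.487 [ 0.63 -1.58  0.24]
to ang -0.687 [ 1.11 -2.27  0.22]
[ 7.58231266e-01  5.44462606e-02 -5.55111512e-17]
```

View pics/w9.png

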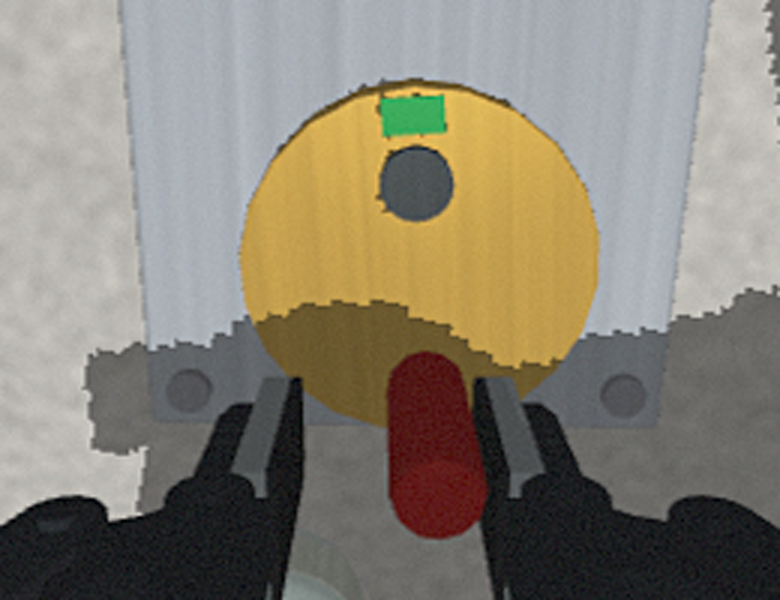

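Run:
```python
from h import *
A=lambda u,v,z:plane('wrist',130+(u+.5)/3-.5,100+(v+.5)/3-.5,z)[:2]
sh=A(417,184,.030);g=A(413,115,.028);c=A(420,254,.028);p=A(439,490,.072)
for n,d in(('green',sh-g),('disc',c-sh),('pin',p-sh)):print(n,np.hypot(*d),np.arctan2(d[1],d[0])-.222)
print(sh,p)
```

```text
green 0.01267854000455463 0.08260907037445839
disc 0.014438266394167424 0.0768540035186682
pin 0.03930967178714459 0.07287294858461277
[0.63948072 0.06300324] [0.67709375 0.07442735]
```

```bash
python3 -m crank '[{"claw":3.2,"xyz":[0.1,-0.3,0],"twist":0},{"claw":3.2,"xyz":[0,0,0],"twist":0},{"claw":3.2,"xyz":[0,0.4,0],"twist":0},{"claw":3.2,"xyz":[0,0,0],"twist":0},{"claw":3.2,"xyz":[0,0,-2],"twist":0},{"claw":3.2,"xyz":[0,0,-3],"twist":0},{"claw":3.2,"xyz":[0,0,-4],"twist":0},{"claw":3.2,"xyz":[0,0,-4],"twist":0},{"claw":0,"xyz":[0,0,-1],"twist":0}]'
python3 st.py
python3 - <<'E'
from h import *
w=arm.read_camera("wrist")[:,:,::-1];cv2.imwrite("pics/w10.png",w)
E
```

```text
t: 9.5
ee_pos: [0.6753, 0.0644, 0.1904]
tcp_rot: [[-0.971, -0.239, 0.008], [-0.239, 0.971, 0.006], [-0.01, 0.004, -1.0]]
ft_force: [0.7, -0.2, 0.1]
opening: 0.0186
t 9.5 tcp [0.6753 0.0644 0.1904] r 0.0353 tcp ang -0.178 yaw y 1.813 face ang 0.02 z [ 0.008  0.006 -1.   ] F [ 0.7 -0.2  0.1]
to ang -0.178 [-0.52 -0.19 14.35]
to ang -0.278 [-0.41 -0.6  14.35]
to ang -0.378 [-0.27 -0.99 14.34]
to ang -0.578 [ 0.13 -1.73 14.34]
to ang -0.778 [ 0.67 -2.37 14.33]
```

View pics/w10.png

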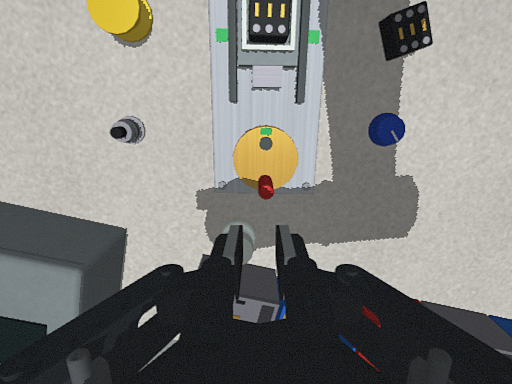

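The cam's green mark at (266,131) faces the nose at (267,77), with the pin on the far side at (265,187). The jar is undisturbed. Now I'll go behind the orange plate with the fingers shut.

```bash
python3 -m crank '[{"claw":0,"xyz":[4.3,0.2,0],"twist":0},{"claw":0,"xyz":[4.3,0.2,0],"twist":0},{"claw":0,"xyz":[4.3,0.2,0],"twist":0},{"claw":0,"xyz":[4.3,0.2,0],"twist":0},{"claw":0,"xyz":[4.3,0.2,0],"twist":0},{"claw":0,"xyz":[0,0,0],"twist":0}]'
cat > sf.py <<'E'
from h import *
O=np.array([.5655,.0457]);Y=.224;ex=np.array([np.cos(Y),np.sin(Y)]);ey=np.array([-ex[1],ex[0]])
o=arm.get_obs();R=o['tcp_rot'];p=o['ee_pos'];d=p[:2]-O
print('t',o['t'],'fix',(d@ex).round(4),(d@ey).round(4),'z',p[2].round(4),'z ax',R[:,2].round(3),'yaw err',(np.arctan2(-R[1,0],-R[0,0])-Y).round(3),'F fix',(o['ft_force'][:2]@ex).round(1),o['ft_force'].round(1),o['opening'])
import sys
if len(sys.argv)>2:
    t=np.r_[O+float(sys.argv[1])*ex,float(sys.argv[2])];print('tool shift cm',(R.T@(t-p)*100).round(2))
E
python3 sf.py -.106 .12
python3 - <<'E'
from h import *
w=arm.read_camera("wrist")[:,:,::-1];cv2.imwrite("pics/w11.png",w)
t=arm.read_camera("top")[:,:,::-1];cv2.imwrite("pics/t11.png",cv2.resize(t[100:270,170:350],None,fx=4,fy=3.5))
E
```

```text
t: 10.15
ee_pos: [0.45, 0.0185, 0.178]
tcp_rot: [[-0.972, -0.236, -0.011], [-0.236, 0.972, 0.002], [0.01, 0.004, -1.0]]
ft_force: [0.1, 0.4, 1.1]
opening: 0.0001
t 10.15 fix -0.1187 -0.0009 z 0.178 z ax [-0.011  0.002 -1.   ] yaw err 0.015 F fix 0.1 [0.1 0.4 1.1] 9.670637041292656e-05
tool shift cm [-1.33  0.04  5.78]
```

View pics/w11.png

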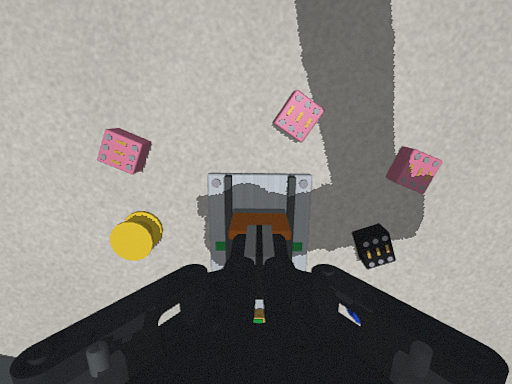

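View pics/t11.png

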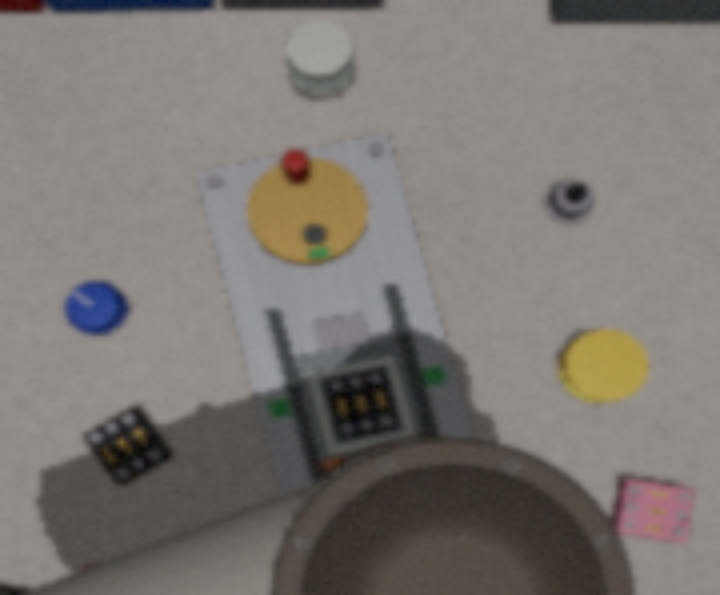

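Top view: the cam's green mark at (318,253) points at the nose at (342,330), and the gripper is behind the plate. Descending behind it.

```bash
python3 -m crank '[{"claw":0,"xyz":[0,0,3],"twist":0},{"claw":0,"xyz":[0,0,3],"twist":0},{"claw":0,"xyz":[0,0,3],"twist":0},{"claw":0,"xyz":[0,0,0],"twist":0}]'
python3 sf.py -.106 .052
python3 - <<'E'
from h import *
w=arm.read_camera("wrist")[:,:,::-1];cv2.imwrite("pics/w12.png",w)
E
```

```text
t: 10.65
ee_pos: [0.4619, 0.022, 0.0869]
tcp_rot: [[-0.971, -0.238, 0.002], [-0.238, 0.971, 0.004], [-0.002, 0.003, -1.0]]
ft_force: [-0.4, -0.0, 0.4]
opening: -0.0003
t 10.65 fix -0.1063 -0.0 z 0.0869 z ax [ 0.002  0.004 -1.   ] yaw err 0.016 F fix -0.4 [-0.4 -0.   0.4] -0.00028313499240840875
tool shift cm [-0.02 -0.01  3.49]
```

View pics/w12.png

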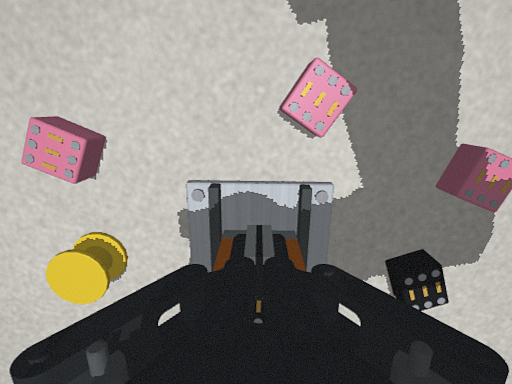

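The fingers are centred behind the plate, with its ends visible at (225,255) and (295,255). Lowering to push height.

```bash
python3 -m crank '[{"claw":0,"xyz":[0.2,0,1.8],"twist":0},{"claw":0,"xyz":[0.2,0,1.7],"twist":0},{"claw":0,"xyz":[0,0,0],"twist":0}]'
python3 sf.py -.095 .052
python3 - <<'E'
from h import *
w=arm.read_camera("side")[:,:,::-1];cv2.imwrite("pics/s13.png",cv2.resize(w[150:300,180:340],None,fx=4,fy=4))
E
```

```text
t: 11.0
ee_pos: [0.4662, 0.0235, 0.0565]
tcp_rot: [[-0.97, -0.241, 0.014], [-0.241, 0.971, 0.006], [-0.015, 0.003, -1.0]]
ft_force: [0.3, 0.1, 0.6]
opening: 0.0001
t 11.0 fix -0.1017 0.0004 z 0.0565 z ax [ 0.014  0.006 -1.   ] yaw err 0.019 F fix 0.3 [0.3 0.1 0.6] 0.00011102532751744731
tool shift cm [-0.66 -0.06  0.46]
```

View pics/s13.png

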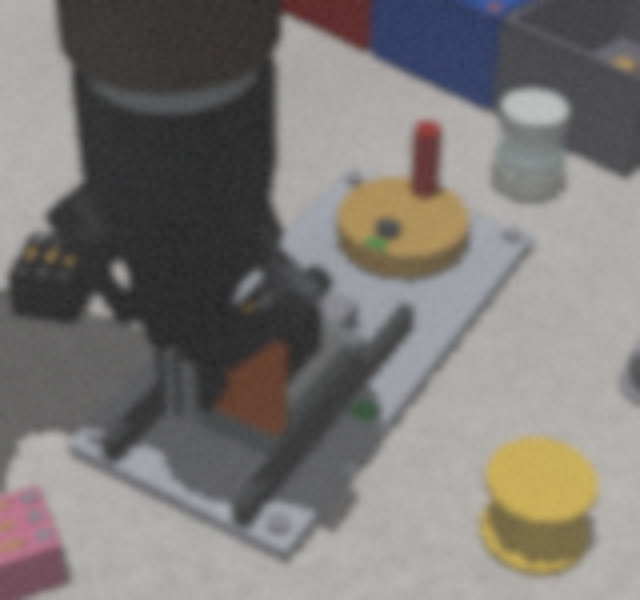

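Side view: fingers behind the orange plate at (250,385), cam pin at (427,155) on the far side. I'll push forward in small steps.

```bash
python3 -m crank '[{"claw":0,"xyz":[-0.5,0,0.2],"twist":0},{"claw":0,"xyz":[-0.4,0,0],"twist":0},{"claw":0,"xyz":[-0.4,0,0],"twist":0},{"claw":0,"xyz":[-0.4,0,0],"twist":0},{"claw":0,"xyz":[-0.4,0,0],"twist":0},{"claw":0,"xyz":[-0.4,0,0],"twist":0},{"claw":0,"xyz":[0,0,0],"twist":0}]'
python3 sf.py -.052 .055
python3 - <<'E'
from h import *
w=arm.read_camera("side")[:,:,::-1];cv2.imwrite("pics/s14.png",cv2.resize(w[150:300,180:340],None,fx=4,fy=4))
E
```

```text
t: 11.75
ee_pos: [0.4931, 0.0301, 0.0586]
tcp_rot: [[-0.971, -0.24, 0.015], [-0.24, 0.971, 0.007], [-0.016, 0.003, -1.0]]
ft_force: [-2.2, -0.4, -1.2]
opening: -0.0002
t 11.75 fix -0.0741 0.0009 z 0.0586 z ax [ 0.015  0.007 -1.   ] yaw err 0.019 F fix -2.2 [-2.2 -0.4 -1.2] -0.00023786478429310004
tool shift cm [-2.2  -0.13  0.4 ]
```

View pics/s14.png

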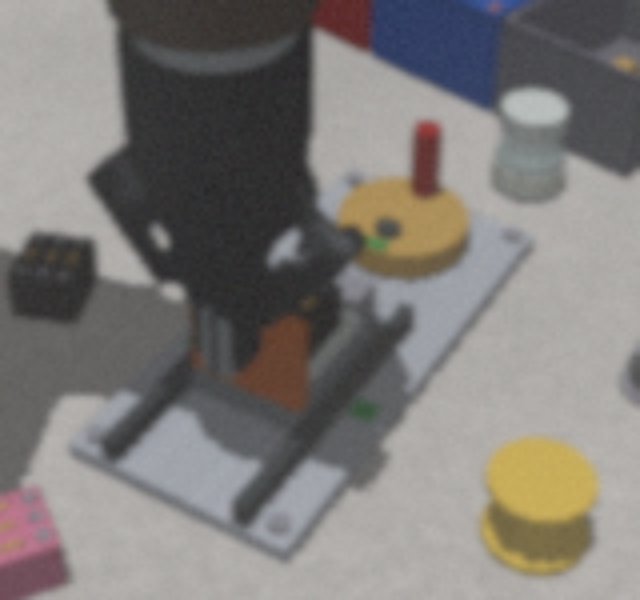

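The carriage is moving, with about 2.2 N of force. Continuing to the stop.

```bash
python3 -m crank '[{"claw":0,"xyz":[-0.4,-0.02,0.1],"twist":0},{"claw":0,"xyz":[-0.4,-0.02,0.1],"twist":0},{"claw":0,"xyz":[-0.4,-0.02,0.1],"twist":0},{"claw":0,"xyz":[-0.4,-0.02,0],"twist":0},{"claw":0,"xyz":[-0.3,0,0],"twist":0},{"claw":0,"xyz":[0,0,0],"twist":0}]'
python3 sf.py -.052 .055
```

```text
t: 12.4
ee_pos: [0.5128, 0.034, 0.0566]
tcp_rot: [[-0.97, -0.241, 0.014], [-0.241, 0.971, 0.006], [-0.015, 0.003, -1.0]]
ft_force: [-3.3, 0.5, 2.4]
opening: -0.0002
t 12.4 fix -0.0539 0.0003 z 0.0566 z ax [ 0.014  0.006 -1.   ] yaw err 0.019 F fix -3.1 [-3.3  0.5  2.4] -0.00022913007214421912
tool shift cm [-0.19 -0.04  0.17]
```

```bash
python3 -m crank '[{"claw":0,"xyz":[-0.25,0,0],"twist":0},{"claw":0,"xyz":[0,0,0],"twist":0}]'
python3 sf.py -.052 .055;  python3 -m crank '[{"claw":0,"xyz":[-0.3,0,0],"twist":0}]'
python3 sf.py
```

```text
t: 12.6
ee_pos: [0.5129, 0.0338, 0.0564]
tcp_rot: [[-0.971, -0.24, 0.009], [-0.24, 0.971, 0.004], [-0.009, 0.002, -1.0]]
ft_force: [-0.9, 0.5, 1.2]
opening: 0.0002
t 12.6 fix -0.054 0.0001 z 0.0564 z ax [ 0.009  0.004 -1.   ] yaw err 0.018 F fix -0.8 [-0.9  0.5  1.2] 0.00019659690934650603
tool shift cm [-0.2  -0.01  0.14]
t: 12.7
ee_pos: [0.5131, 0.0336, 0.0561]
tcp_rot: [[-0.971, -0.239, 0.002], [-0.239, 0.971, 0.003], [-0.003, 0.002, -1.0]]
ft_force: [-11.8, -0.3, 8.7]
opening: 0.0002
t 12.7 fix -0.0538 -0.0001 z 0.0561 z ax [ 0.002  0.003 -1.   ] yaw err 0.018 F fix -11.5 [-11.8  -0.3   8.7] 0.0001823707504471231
```

The force rose to 12 N with no further travel, so it is at a hard stop. Backing off and looking to check.

```bash
python3 -m crank '[{"claw":0,"xyz":[0.6,0,0],"twist":0},{"claw":0,"xyz":[1.5,0,0],"twist":0},{"claw":0,"xyz":[0.5,0,-2],"twist":0},{"claw":0,"xyz":[0.5,0,-4],"twist":0},{"claw":0,"xyz":[2,0,-4],"twist":0},{"claw":0,"xyz":[4,0,-4],"twist":0},{"claw":0,"xyz":[4,0,-2],"twist":0},{"claw":0,"xyz":[4,0,0],"twist":0},{"claw":0,"xyz":[0,0,0],"twist":0}]'
python3 sf.py
python3 - <<'E'
from h import *
w=arm.read_camera("side")[:,:,::-1];cv2.imwrite("pics/s15.png",cv2.resize(w[150:300,180:340],None,fx=4,fy=4,interpolation=cv2.INTER_CUBIC))
t=arm.read_camera("top")[:,:,::-1];cv2.imwrite("pics/t15f.png",t);cv2.imwrite("pics/t15.png",cv2.resize(t[130:260,180:340],None,fx=4.6,fy=4.6,interpolation=cv2.INTER_CUBIC))
E
```

```text
t: 13.6
ee_pos: [0.3568, -0.0046, 0.2178]
tcp_rot: [[-0.969, -0.243, 0.037], [-0.243, 0.97, 0.014], [-0.04, 0.004, -0.999]]
ft_force: [0.3, 0.6, 0.0]
opening: -0.0003
t 13.6 fix -0.2147 -0.0026 z 0.2178 z ax [ 0.037  0.014 -0.999] yaw err 0.021 F fix 0.4 [0.3 0.6 0. ] -0.0003475987661323969
```

View pics/s15.png

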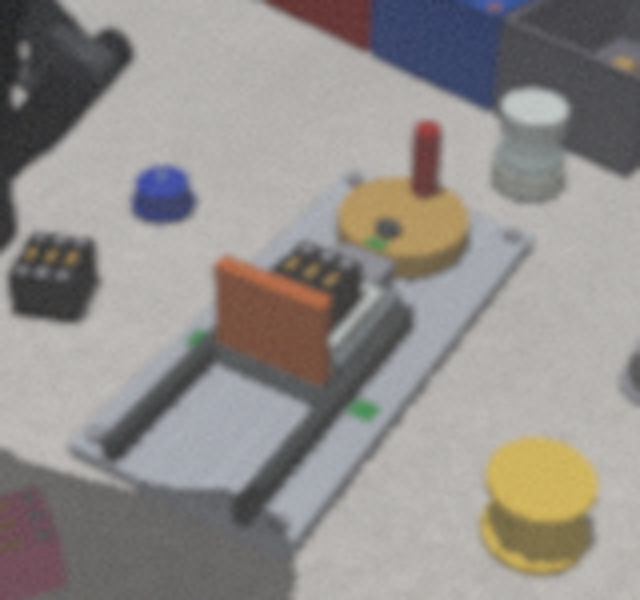

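View pics/t15.png

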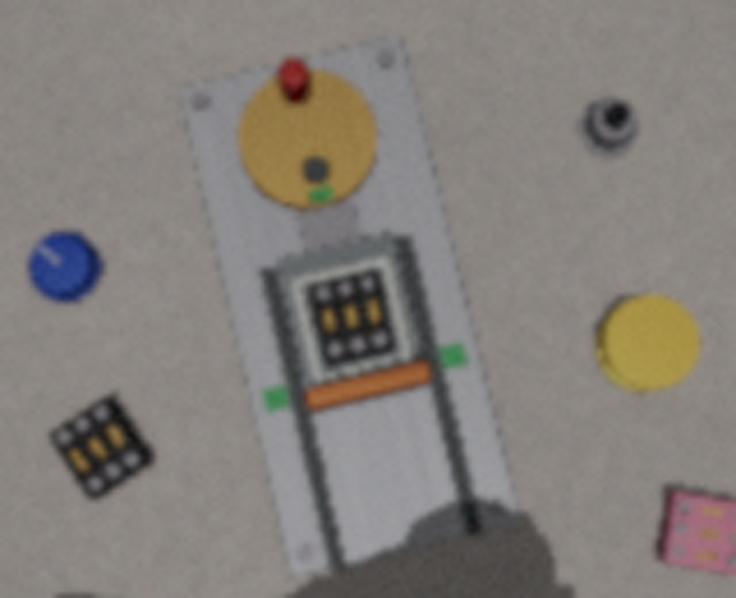

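The nose now sits right by the cam's low edge at (325,210), the relay is in its frame, and the loose parts haven't moved. I'll quantify the travel and the cam angle.

Run:
```python
from h import *
ex=np.array([np.cos(.222),np.sin(.222)])
def cen(f,lo,hi,z,box=(215,150,300,260)):
    I=cv2.cvtColor(cv2.imread(f),cv2.COLOR_BGR2HSV);m=cv2.inRange(I,lo,hi);b=np.zeros_like(m);b[box[1]:box[3],box[0]:box[2]]=255
    M=cv2.moments(m&b,True);return plane('top',M['m10']/M['m00'],M['m01']/M['m00'],z)[:2],M['m00']
a,na=cen('pics/top0.png',(6,120,90),(16,255,255),.073,(240,205,300,245))
b,nb=cen('pics/t15f.png',(6,120,90),(16,255,255),.073,(240,205,300,245))
print(na,nb,'travel',(b-a)@ex)
r,n=cen('pics/t15f.png',(0,140,60),(5,255,255),.06,(225,140,260,165))
d=r-np.array([.640,.0628]);print('pin',r,n,np.hypot(*d),np.arctan2(d[1],d[0])-.222)
# steel nose front / shaft spacing (z .027), crop coords
P=lambda u,v,z:plane('top',180+(u+.5)/4.6-.5,130+(v+.5)/4.6-.5,z)[:2]
print('rear top mid before/after',(P(388,470,.075)-np.array([.5655,.0457]))@ex,(P(369,394,.075)-np.array([.5655,.0457]))@ex)
```

```text
109.0 122.0 travel 0.03714193008339382
pin [0.68065258 0.0717918 ] 31.0 0.04163513528335902 -0.004318319946615218
rear top mid before/after -0.07974028909721104 -0.04293398859559203
```

Run:
```python
from cell import arm
print(arm.get_obs()['t'],arm.sign_off())
```

```text
the job is handed in; nothing more can be done
13.7 None
```

I turned the cam to its low point first, then pushed the carriage forward by its orange plate to the stop. I handed the job in at 13.7 s with the gripper up and well clear of everything.

- **Cam:** I pushed the red pin round between the loosely open fingers. It started at about 2.2 rad and ended at about 0.00 rad in the last top view, with the green mark facing the nose.
- **Carriage:** I pushed it with the shut fingers at about 2–3 N. At the end the force rose to about 12 N with only 0.2 mm more movement, so I took that as the stop.
- **Travel reading:** The top camera gave 37.1 mm of travel, against the nominal 38 mm. That is within the roughly 2 mm calibration error, and the hard contact fits the stop, but I did not push a second time to confirm.
- **Relay and loose parts:** In the last side and top pictures the relay socket sits in its white frame, and the loose parts in view looked unmoved. I judged that by eye, and the last crops did not cover every loose part.

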